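Put the swapped circuit modules back in their own trays

ROBOT

A 6-joint arm with a two-finger parallel gripper is mounted at the origin on the work surface. World frame = base frame: x ahead of the robot, y to its left, z up, the work surface at z = 0. Lengths are in m, angles in rad, forces in N, time in s.
With the tool pointing down it reaches from about 0.25 to 0.775 m from the base axis. Payload 4 kg.
Tool frame: the origin (TCP) lies at the very end of the fingers, on their centre line; the grasp point (between the pads) lies 19 mm behind it; x points along the fingers, y is the direction in which the jaws open and shut, and the axes are right-handed (so a half turn about x gives the same grasp; the last joint's range is limited). The gripper opens to 94 mm and grips with 3 to 60 N. Pads are 16 mm wide; open, the fingers measure 119 mm over their backs; the gripper's body (75 mm by 177 mm) begins 78 mm behind the grasp point.
Start: joints at [1.085, 0.087, 1.371, -0, 1.684, -0.103], TCP at [0.205, 0.51, 0.178] pointing down, gripper open.
Joint ranges: [-3.1, 3.1], [-0.76, 2.03], [0.27, 2.55], [-1.08, 4.22], [0.17, 2.65], [-2.57, 2.57]. Speed limits (rad/s): [2.79, 2.79, 3.14, 3.14, 3.14, 3.14].

INTERFACE

Orientations are given as a 3x3 rotation matrix whose columns are the frame's x, y, z axes.
In Python, from workcell import ctrl gives the robot as it stands. The module is installed in compiled form; this text tells all that it offers.
- The arm moves only by the tool arm_command, never from a script. Its argument "series" is a list that holds one entry, the list of rows, each a list of 5 numbers: the finger opening in m, from 0 to 0.094, then the shift along the tool's x, y, z in m, then the turn about the tool's x in degrees. A call has 1 to 12 rows; each row shifts and turns the commanded pose from where the row before left it, along the tool's axes as they then stand; what a row does not reach is not made up. A row lasts 1/10 s, in which the tool goes at most 50 mm and 8.59 degrees, less where a joint would pass 70% of its speed; a pose out of reach is approached as far as the arm can. A call is refused whole if a number of a shift passes 0.05 or a number of a turn 8.59, either way. A call with a gripper value outside its range is refused whole. The fingers move at their own pace and stop on an object; "newtons" is the grip in N (left out, the last holds). Time passes only in rows, so rows that do not move let the fingers close. It gives the time, the measured TCP pose, the force and the opening at its end, in the units of the state.
- ctrl.observe(): the state, without advancing time (a new reading comes with each control period).
- ctrl.get_image(name): name is "scene" or "top" or "wrist"; returns a dict with "img" (420x560x3 uint8, blue, green, red), "fx", "fy", "cx", "cy" (pixels), "R" (3x3) and "t" (3): a world point X has camera coordinates R X + t; the wrist camera has in their place "mount" (4x4, takes a point from camera to tool coordinates, whose origin is the TCP and whose axes are the tool frame's). Camera axes: x right, y down, z forward; pixel columns grow to the right and rows downward; lengths in m; the calibration is good to about 2 mm. A picture is of the moment at which its call begins: read the wrist's pose just before it. There is no depth.
- ctrl.sign_off(): hands the job in, once; it reports no verdict.
Trained networks look in a picture, given as the dict that the camera call returned (one of the last four; its "shot" number tells which), for a name from the list of things; names that differ only in an ending like _2 or _b are one class to them, and where a whole thing is asked for, a point or a joint stands for the part that bears it (a point fixed in the world has none). Each returns a list of dicts, best first, with "score" (0 to 1); they miss things now and then, are a little off and sometimes report something else, mostly with a low value. They report only what shows in the picture. A call takes as long as a camera call. They do not tell look-alikes from the thing itself.
- ctrl.cut_out(picture, query): "pixels" (420x560 bool, what is visible of it) and "centre" ([column, row] in pixels, amid what is visible of it).
The state is a dict: "clock": time; "qpos": joint angles; "joint_vel": joint speeds; "tau": joint torques, N m; "position": TCP position; "eef_rot": TCP orientation; "contact_force": force on the tool from outside, world axes, zero at the start; "ft_torque": the same for the moment, N m; "grip_width": finger opening in m.
Only numpy, scipy, OpenCV 4.12 (cv2) and the standard library are available. Lean on these libraries where they do the work, as an engineer would, in place of code of your own. Each camera call takes 0.05 s, during which the arm holds its last target.

TASK

In the physics prep room the four circuit modules have been left in each other's trays. Put every module back in the tray of its own colour, standing upright flat on the tray's floor in the middle of the tray; the empty grey tray is there to park a module on the way, and must be empty again at the end. Set each one down rather than letting it drop, never tip one over, and do not push or knock over the glass beaker.

Things in the scene. Friction and masses are not known exactly. Their poses are not given: they have to be found in the camera images.
- red_center (a point): Centre of the red circuit module: a loose red plastic box, 76 mm long (its x) x 46 mm wide (its y) x 64 mm high, flat upright sides, 0.15 to 0.31 kg; on top a white dial window with a black needle (a meter) and two small terminals, to 77 mm at most. Point: on its vertical centre line, 35 mm above its underside; z up. Grip across the 46 mm. Starts in a tray of another colour.
- blue_center (a point): Centre of the blue circuit module: a loose blue plastic box, 76 mm long (its x) x 46 mm wide (its y) x 64 mm high, flat upright sides, 0.15 to 0.31 kg; on top a round black knob on an aluminium disc and two small terminals, to 77 mm at most. Point: on its vertical centre line, 35 mm above its underside; z up. Grip across the 46 mm. Starts in a tray of another colour.
- yellow_center (a point): Centre of the yellow circuit module: a loose yellow plastic box, 76 mm long (its x) x 46 mm wide (its y) x 64 mm high, flat upright sides, 0.15 to 0.31 kg; on top a small clear lamp dome on an aluminium ring and two small terminals, to 77 mm at most. Point: on its vertical centre line, 35 mm above its underside; z up. Grip across the 46 mm. Starts in a tray of another colour.
- green_center (a point): Centre of the green circuit module: a loose green plastic box, 76 mm long (its x) x 46 mm wide (its y) x 64 mm high, flat upright sides, 0.15 to 0.31 kg; on top a white rocker switch in a black frame and two small terminals, to 77 mm at most. Point: on its vertical centre line, 35 mm above its underside; z up. Grip across the 46 mm. Starts in a tray of another colour.
- red_tray: The red tray, home of the red module: a shallow square open plastic tray, red all over, fixed to the table; 124 mm square over its rim, 114 mm inside, rim 23 mm and inner floor 6 mm above the table, a small thin lip in the middle of its -x side. Origin: centre of its underside, on the table; x and y along its sides, z up.
- blue_tray: The blue tray, home of the blue module: a shallow square open plastic tray, blue all over, fixed to the table; 124 mm square over its rim, 114 mm inside, rim 23 mm and inner floor 6 mm above the table, a small thin lip in the middle of its -x side. Origin: centre of its underside, on the table; x and y along its sides, z up.
- yellow_tray: The yellow tray, home of the yellow module: a shallow square open plastic tray, yellow all over, fixed to the table; 124 mm square over its rim, 114 mm inside, rim 23 mm and inner floor 6 mm above the table, a small thin lip in the middle of its -x side. Origin: centre of its underside, on the table; x and y along its sides, z up.
- green_tray: The green tray, home of the green module: a shallow square open plastic tray, green all over, fixed to the table; 124 mm square over its rim, 114 mm inside, rim 23 mm and inner floor 6 mm above the table, a small thin lip in the middle of its -x side. Origin: centre of its underside, on the table; x and y along its sides, z up.
- grey_tray: The grey tray, the spare one, empty at the start: a shallow square open plastic tray, grey all over, fixed to the table; 124 mm square over its rim, 114 mm inside, rim 23 mm and inner floor 6 mm above the table, a small thin lip in the middle of its -x side. Origin: centre of its underside, on the table; x and y along its sides, z up.
- beaker_center (a point): Centre of an empty loose glass beaker, 58 mm across at the rim and 75 mm high, that stands on the table between two of the trays and is to be left alone. This point is on its axis, 37.5 mm above its underside; z is up.
There are look-alikes about, which are no part of the job. What is shaped like the part that bears blue_center but purple is not meant.

How it is judged:
By the outcome, as a careful person would: the job done as asked, in the order asked, and still so for the second after the job is handed in, with the robot touching nothing.
It also fails if it takes over 136 s, if anything falls off the work surface, if the arm or the gripper's body presses on something with over 40 N, if the wrist force passes 120 N, or if a joint passes its speed limit or range.

## Working session

There is one attempt and no reset: what is moved stays moved. The work goes in short steps, Python scripts to look and compute and a tool call to move; the robot and the scene stay as the last step left them, time stands still between calls to the robot, and variables do not carry over. Pictures are saved under pics/ and viewed, and the job is handed in when it is done.

Besides the shell and the picture viewer there is one more tool, called after "Call:" as name([rows], argument=value, ...), one row to a line, values as JSON. arm_command: Moves the arm, as the interface text tells. Its arguments: {"type":"object","properties":{"series":{"type":"array","items":{"type":"array","items":{"type":"array","items":{"type":"number"}}}},"newtons":{"type":"number"}},"required":["series"]}

```bash
mkdir -p pics
python3 - <<'E'
from workcell import ctrl
import cv2,numpy as np
s=ctrl.observe();print({k:np.round(v,3).tolist() for k,v in s.items()})
for n in ["top","scene"]:
    p=ctrl.get_image(n);cv2.imwrite(f"pics/{n}0.png",p["img"]);print(n,p["fx"],p["fy"],p["cx"],p["cy"],np.round(p["R"],4).tolist(),np.round(p["t"],4).tolist())
p=ctrl.get_image("wrist");cv2.imwrite("pics/wrist0.png",p["img"]);print(p["fx"],np.round(p["mount"],4).tolist())
E
```

```text
{'clock': 0.0, 'qpos': [1.085, 0.088, 1.372, 0.0, 1.684, -0.103], 'joint_vel': [0.001, 0.001, -0.002, 0.001, 0.001, -0.002], 'tau': [0.0, -34.019, -30.242, 0.072, 0.033, -0.0], 'position': [0.205, 0.51, 0.177], 'eef_rot': [[-0.001, 0.373, 0.928], [-0.002, 0.928, -0.373], [-1.0, -0.002, -0.0]], 'contact_force': [-0.927, 0.146, 0.309], 'ft_torque': [-0.039, 0.006, -0.006], 'grip_width': 0.094}
top 438.4376087517441 438.4376087517441 282.6169042652439 205.344300245358 [[0.0075, -0.9996, -0.0258], [-0.9981, -0.0059, -0.0609], [0.0607, 0.0262, -0.9978]] [0.0161, 0.498, 0.8929]
scene 526.5558355482907 526.5558355482907 286.52334492962456 209.48568764818046 [[-0.3483, 0.9373, -0.0129], [0.6575, 0.2344, -0.716], [-0.6681, -0.2578, -0.698]] [0.1813, -0.2888, 1.7275]
353.33073892429917 [[0.0004, -0.268, 0.9634, -0.2063], [1.0, -0.0008, -0.0007, 0.0002], [0.001, 0.9634, 0.268, -0.0791], [0.0, 0.0, 0.0, 1.0]]
```

View pics/top0.png

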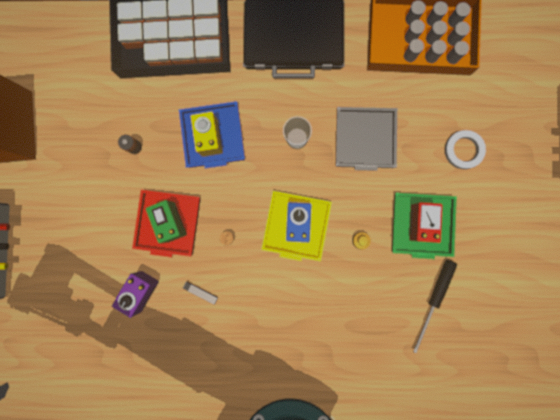

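View pics/scene0.png

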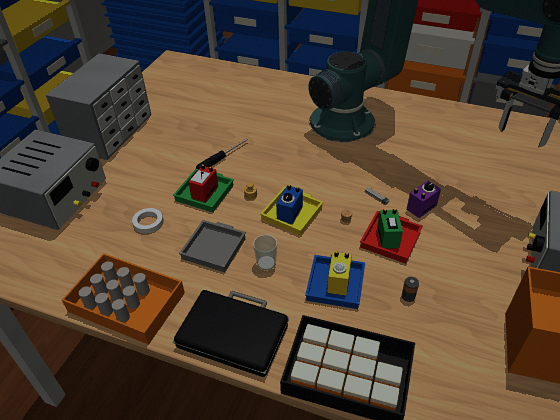

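View pics/wrist0.png

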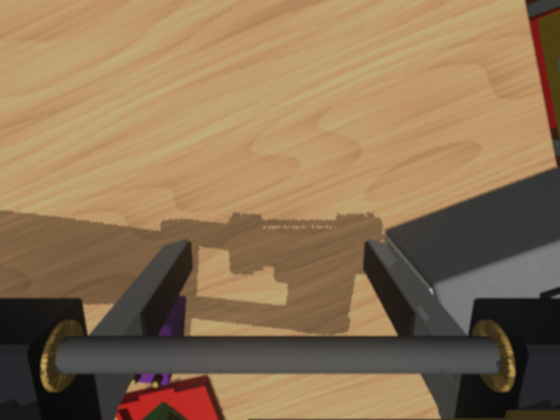

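The top picture shows the green module (165,221) in the red tray, blue (299,222) in the yellow tray, yellow (205,132) in the blue tray and red (430,222) in the green tray. The grey tray is at (366,137) and the beaker at (297,132). There are two candidates for blue. (299,222) is blue with a knob and stands in a tray, so it is the one meant. (135,293) is purple and on the table, so it is the look-alike.

```bash
cat > h.py <<'E'
from workcell import ctrl
import cv2,numpy as np
from scipy.optimize import minimize
def proj(p,X,R=None,t=None):
    c=X@np.array(p["R"]).T+np.array(p["t"]); return np.c_[p["fx"]*c[:,0]/c[:,2]+p["cx"],p["fy"]*c[:,1]/c[:,2]+p["cy"]]
def ray(p,uv,z):
    R=np.array(p["R"]);t=np.array(p["t"]);o=-R.T@t;d=R.T@np.array([(uv[0]-p["cx"])/p["fx"],(uv[1]-p["cy"])/p["fy"],1]);return o+d*(z-o[2])/d[2]
def box(x,y,a,lx,ly,z0,z1):
    c,s=np.cos(a),np.sin(a)
    return np.array([[x+c*u*lx/2-s*v*ly/2,y+s*u*lx/2+c*v*ly/2,z] for u in(-1,1) for v in(-1,1) for z in(z0,z1)])
S=8
def hullmask(pts,off):
    m=np.zeros((140*S//2,140*S//2),np.uint8)
    h=cv2.convexHull((((pts-off)*S/2)).astype(np.float32)); cv2.fillConvexPoly(m,np.round(h*16).astype(np.int32),1,shift=4); return m
def fit(views,dims,g):
    # views: list of (pic, mask)
    T=[]
    for p,m in views:
        m=m.astype(np.uint8); n,l,st,_=cv2.connectedComponentsWithStats(m); k=1+np.argmax(st[1:,4]); ys,xs=np.nonzero(l==k)
        off=np.array([xs.mean()-70,ys.mean()-70]); c=np.r_[[[x+dx,y+dy] for dx in(-.5,.5) for dy in (-.5,.5) for x,y in ((0,0),)]] if 0 else np.vstack([np.c_[xs+dx,ys+dy] for dx in(-.5,.5) for dy in(-.5,.5)])
        T.append((p,off,hullmask(c,off)))
    def cost(q):
        s=0
        for p,off,m in T:
            h=hullmask(proj(p,box(q[0],q[1],q[2],*dims)),off); s+=1-(h&m).sum()/max(1,(h|m).sum())
        return s/len(T)
    best=None
    for a in np.deg2rad(np.arange(-90,90,15)):
        r=minimize(cost,[g[0],g[1],a],method="Nelder-Mead",options=dict(initial_simplex=[[g[0],g[1],a],[g[0]+.01,g[1],a],[g[0],g[1]+.01,a],[g[0],g[1],a+.2]],xatol=1e-4,fatol=1e-4))
        if best is None or r.fun<best.fun: best=r
    return best
MOD=(.076,.046,.006,.070); TRAY=(.124,.124,0,.023)
def find(pics,name):
    views=[];g=None
    for p in pics:
        d=ctrl.cut_out(p,name)
        if d:
            views.append((p,d[0]["pixels"])); print(name,"score",round(d[0]["score"],2),np.round(d[0]["centre"]), len(d), d[0]["pixels"].sum())
            if g is None: g=ray(p,d[0]["centre"],.05 if "center" in name else .02)
    return views,g
E
cat > m.py <<'E'
from h import *
import sys
pics=[ctrl.get_image("top"),ctrl.get_image("scene")]
for n in sys.argv[1:]:
    v,g=find(pics,n)
    if not v: print(n,"none");continue
    if n.startswith("beaker"): print(g);continue
    for vv in ([v,v[:1]] if len(v)>1 else [v]):
        r=fit(vv,MOD if "center" in n else TRAY,g); a=np.rad2deg(r.x[2]); print("  ",np.round(r.x[:2]*1000,1),"yaw",round((a+90)%180-90,1) if "center" in n else round((a+45)%90-45,1),"cost",round(r.fun,3))
E
python3 m.py red_center blue_center yellow_center green_center red_tray blue_tray yellow_tray green_tray grey_tray beaker_center
python3 -c "
import cv2
a=cv2.imread('pics/top0.png');cv2.imwrite('pics/crop.png',cv2.resize(a[170:330,90:350],None,fx=3,fy=3,interpolation=2))"
```

```text
red_center score 0.77 [202. 185.] 3 811
   [ 466. -266.] yaw -4.0 cost 0.049
blue_center score 0.96 [137. 293.] 3 1226
blue_center score 0.95 [427. 199.] 2 828
   [318.9 314.5] yaw -30.7 cost 0.084
   [318.3 313.3] yaw -31.2 cost 0.051
yellow_center score 0.86 [205. 138.] 1 1119
yellow_center score 0.78 [339. 271.] 1 887
   [640.8 176. ] yaw 7.8 cost 0.056
   [640.9 175.4] yaw 8.4 cost 0.048
green_center score 0.76 [165. 219.] 1 1171
green_center score 0.92 [390. 225.] 1 806
   [462.2 255. ] yaw 21.1 cost 0.041
   [462.5 255.6] yaw 20.4 cost 0.038
red_tray score 0.8 [152. 228.] 2 2643
red_tray score 0.63 [400. 241.] 1 1315
   [460.5 261.5] yaw -6.5 cost 0.052
   [460.1 262.2] yaw -6.7 cost 0.062
blue_tray score 0.64 [218. 138.] 3 2492
blue_tray score 0.81 [325. 283.] 2 1732
   [646.7 170.6] yaw 8.5 cost 0.034
   [646.2 170.8] yaw 8.1 cost 0.037
yellow_tray score 0.63 [286. 224.] 1 2727
yellow_tray score 0.95 [300. 213.] 1 1118
   [457.1  -8.8] yaw -9.8 cost 0.051
   [456.5  -8.8] yaw -9.8 cost 0.047
green_tray score 0.89 [407. 231.] 1 2742
green_tray score 0.64 [214. 197.] 1 851
   [ 460.2 -270.1] yaw -3.0 cost 0.049
   [ 459.9 -270. ] yaw -3.3 cost 0.054
grey_tray score 0.8 [365. 136.] 2 3776
grey_tray score 0.56 [214. 247.] 1 2175
   [ 641.  -152.9] yaw -0.8 cost 0.05
   [ 641.7 -152.9] yaw 0.1 cost 0.053
beaker_center score 0.87 [296. 134.] 1 706
beaker_center score 0.6 [264. 253.] 1 720
[ 0.64028639 -0.00812132  0.05      ]
```

View pics/crop.png

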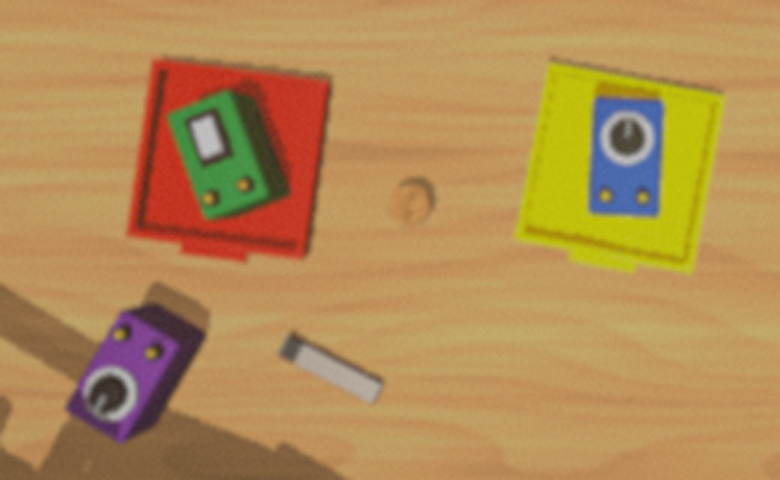

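The crop confirms it: the box at (299,222) is blue and the one at (135,293) is purple. I'll refine the fit by adding the lip to the tray model and choosing candidates by expected position.

```bash
cat > fix.py <<'E'
s=open('h.py').read()
s=s.replace('''def find(pics,name):
    views=[];g=None
    for p in pics:
        d=ctrl.cut_out(p,name)
''','''def find(pics,name,near=None):
    views=[];g=None
    for p in pics:
        d=ctrl.cut_out(p,name)
        if near is not None: d=[e for e in d if np.hypot(*(ray(p,e["centre"],.04)[:2]-near))<.06]
''')
s=s.replace("h=hullmask(proj(p,box(q[0],q[1],q[2],*dims)),off)","""P=box(q[0],q[1],q[2],*dims)
            if dims[0]>.1: P=np.vstack([P,box(q[0]-.0655*np.cos(q[2]),q[1]-.0655*np.sin(q[2]),q[2],.007,.042,.014,.018)])
            h=hullmask(proj(p,P),off)""")
s=s.replace("np.arange(-90,90,15)","(np.arange(-90,90,15) if dims[0]<.1 else np.arange(-30,31,10))")
open('h.py','w').write(s)
m=open('m.py').read()
m=m.replace("for n in sys.argv[1:]:","for w in sys.argv[1:]:\n    n,*ne=w.split('@'); ne=np.array([float(i) for i in ne[0].split(',')]) if ne else None").replace("find(pics,n)","find(pics,n,ne)")
open('m.py','w').write(m)
E
python3 fix.py; python3 m.py red_center@.466,-.266 blue_center@.46,-.01 red_tray blue_tray yellow_tray green_tray grey_tray
```

```text
red_center score 0.94 [423. 219.] 1 1223
red_center score 0.71 [200. 183.] 1 775
   [ 463.9 -265.4] yaw -1.8 cost 0.046
   [ 463.3 -265.1] yaw -2.2 cost 0.026
blue_center score 0.83 [298. 222.] 1 911
blue_center score 0.75 [289. 206.] 1 776
   [462.6 -12.5] yaw -1.1 cost 0.041
   [462.6 -12.5] yaw -1.1 cost 0.04
red_tray score 0.89 [152. 231.] 1 2567
red_tray score 0.68 [400. 242.] 3 1364
   [460.8 262.4] yaw -6.7 cost 0.041
   [460.3 262.9] yaw -7.2 cost 0.024
blue_tray score 0.6 [218. 135.] 1 2418
blue_tray score 0.89 [326. 284.] 1 1781
   [646.8 170.7] yaw 8.1 cost 0.02
   [646.6 170.6] yaw 8.2 cost 0.011
yellow_tray score 0.87 [285. 224.] 1 2941
yellow_tray score 0.77 [300. 213.] 1 1025
   [456.   -8.6] yaw -9.9 cost 0.048
   [456.5  -9.4] yaw -10.0 cost 0.049
green_tray score 0.79 [408. 228.] 1 2732
green_tray score 0.82 [209. 197.] 3 884
   [ 461.  -270.2] yaw -2.9 cost 0.029
   [ 460.7 -269.9] yaw -2.9 cost 0.018
grey_tray score 0.82 [364. 137.] 1 3649
grey_tray score 0.78 [212. 246.] 2 2182
   [ 641.  -153.4] yaw -1.0 cost 0.03
   [ 640.9 -153.2] yaw -1.7 cost 0.025
```

```bash
cat > plan.py <<'E'
from workcell import ctrl
import numpy as np,sys
# target x y (mm) yaw(deg) z(mm): turn first, then shift
x,y,a,z=map(float,sys.argv[1:5]); s=ctrl.observe(); R=s["eef_rot"]; p=s["position"]*1000
f=np.rad2deg(np.arctan2(R[1,2],R[0,2])); turn=-((a-f+90)%180-90)
b=np.deg2rad(f-turn); d=np.array([x,y])-p[:2]
print("t",round(s["clock"],2),"pos",np.round(p,1),"yaw",round(f,1),"tiltx",np.round(R[:2,0],3),"w",round(s["grip_width"]*1000,1),"F",np.round(s["contact_force"],1),"q",np.round(s["qpos"],2))
def sh(b): return np.round([-np.sin(b)*d[0]+np.cos(b)*d[1],np.cos(b)*d[0]+np.sin(b)*d[1]],1)
print("turn",round(turn,2),"then shift y,z",sh(b),"(before turn:",sh(np.deg2rad(f)),") down",round(p[2]-z,1))
E
python3 plan.py 462.3 255.3 21 32
```

```text
t 2.05 pos [205.4 510.2 178.3] yaw -21.9 tiltx [0. 0.] w 94.2 F [-0.5  0.2  0.4] q [ 1.08  0.09  1.37  0.    1.68 -0.1 ]
turn -42.93 then shift y,z [-330.   148.4] (before turn: [-140.5  333.5] ) down 146.3
```

Call:
arm_command([
  [[0.08, 0, -0.014, 0.0333, 0], [0.08, 0, -0.014, 0.0333, 0], [0.08, 0, -0.014, 0.0333, 0], [0.08, 0, -0.014, 0.0333, 0], [0.08, 0, -0.014, 0.0333, 0], [0.08, 0, -0.014, 0.0333, 0], [0.08, 0, -0.014, 0.0333, 0], [0.08, 0, -0.014, 0.0333, 0], [0.08, 0, -0.014, 0.0333, 0], [0.08, 0, -0.0145, 0.0338, 0], [0.08, 0, 0, 0, -8], [0.08, 0, 0, 0, -8]],
], newtons=25)

```text
clock: 3.25
position: [0.4632, 0.2542, 0.178]
eef_rot: [[-0.0, 0.1, 0.995], [-0.0, 0.995, -0.1], [-1.0, -0.0, -0.0]]
contact_force: [-0.1, -0.1, 0.4]
grip_width: 0.08
```

Call:
arm_command([
  [[0.08, 0.01, 0, 0, -8], [0.08, 0.01, 0, 0, -8], [0.08, 0.01, 0, 0, -8], [0.08, 0.01, 0, 0, -2.9], [0.08, 0, 0, 0, 0], [0.08, 0, 0, 0, 0]],
])

```text
clock: 3.85
position: [0.4623, 0.2553, 0.1383]
eef_rot: [[-0.0, -0.357, 0.934], [0.0, 0.934, 0.357], [-1.0, 0.0, -0.0]]
contact_force: [0.7, 0.2, 0.2]
grip_width: 0.0797
```

```bash
python3 plan.py 462.3 255.3 21 32
```

```text
t 3.85 pos [462.3 255.3 138.3] yaw 20.9 tiltx [-0.  0.] w 79.7 F [0.7 0.2 0.2] q [ 0.4   0.05  1.49  0.    1.6  -1.54]
turn -0.1 then shift y,z [-0. -0.] (before turn: [-0. -0.] ) down 106.3
```

Call:
arm_command([
  [[0.08, 0.02, 0, 0, 0], [0.08, 0.025, 0, 0, 0], [0.08, 0.025, 0, 0, 0], [0.08, 0.02, 0, 0, 0], [0.08, 0.01, 0, 0, 0], [0.08, 0.006, 0, 0, 0], [0.08, 0, 0, 0, 0]],
])

```text
clock: 4.55
position: [0.4625, 0.2554, 0.0323]
eef_rot: [[0.0, -0.358, 0.934], [0.0, 0.934, 0.358], [-1.0, 0.0, 0.0]]
contact_force: [-0.3, 0.0, 1.0]
grip_width: 0.08
```

```bash
python3 plan.py 462.3 255.3 21 32; python3 -c "
from workcell import ctrl;import cv2
cv2.imwrite('pics/w1.png',ctrl.get_image('wrist')['img'])"
```

```text
t 4.55 pos [462.5 255.4  32.3] yaw 20.9 tiltx [0. 0.] w 80.0 F [-0.3  0.   1. ] q [ 0.4   0.11  1.64  0.    1.39 -1.54]
turn -0.05 then shift y,z [-0.  -0.2] (before turn: [-0.  -0.2] ) down 0.3
```

View pics/w1.png

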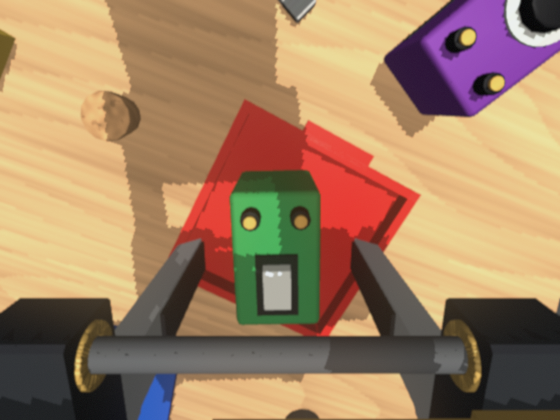

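The green module (275,245) sits square between the open fingers (195 and 365). Closing.

Call:
arm_command([
  [[0.06, 0, 0, 0, 0], [0.052, 0, 0, 0, 0], [0.04, 0, 0, 0, 0], [0.04, 0, 0, 0, 0], [0.04, 0, 0, 0, 0], [0.04, 0, 0, 0, 0]],
], newtons=25)

```text
clock: 5.2
position: [0.4625, 0.2552, 0.0325]
eef_rot: [[0.001, -0.358, 0.934], [-0.0, 0.934, 0.358], [-1.0, -0.0, 0.0]]
contact_force: [0.1, -1.3, 1.6]
grip_width: 0.0455
```

Call:
arm_command([
  [[0.04, -0.005, 0, 0, 0], [0.04, -0.015, 0, 0, 0], [0.04, -0.025, 0, 0, 0], [0.04, -0.03, 0, 0, 0], [0.04, -0.03, 0, 0, 0], [0.04, -0.02, 0, 0, 0], [0.04, -0.005, 0, 0, 0], [0.04, 0, 0, 0, 0]],
])

```text
clock: 6.0
position: [0.4624, 0.2555, 0.1624]
eef_rot: [[0.001, -0.358, 0.934], [0.0, 0.934, 0.358], [-1.0, 0.0, 0.001]]
contact_force: [0.2, 0.0, -3.3]
grip_width: 0.0457
```

```bash
python3 plan.py 641 -153.3 -1.3 32; python3 -c "
from workcell import ctrl;import cv2
cv2.imwrite('pics/w2.png',ctrl.get_image('wrist')['img'])"
```

```text
t 6.0 pos [462.4 255.5 162.4] yaw 21.0 tiltx [0.001 0.   ] w 45.7 F [ 0.2  0.  -3.3] q [ 0.4   0.04  1.45  0.    1.65 -1.54]
turn 22.27 then shift y,z [-404.6  187.8] (before turn: [-445.6   20.4] ) down 130.4
```

View pics/w2.png

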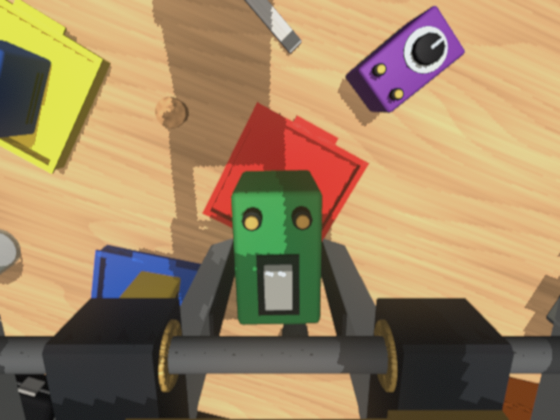

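The green module is held, with no slip visible. Carrying it to the grey tray.

Call:
arm_command([
  [[0.04, 0, -0.015, 0.0017, 0], [0.04, 0, -0.03, 0.0017, 0], [0.04, 0, -0.042, 0.0017, 0], [0.04, 0, -0.042, 0.0017, 0], [0.04, 0, -0.042, 0.0017, 0], [0.04, 0, -0.042, 0.0017, 0], [0.04, 0, -0.042, 0.0017, 0], [0.04, 0, -0.042, 0.0017, 0], [0.04, 0, -0.042, 0.0017, 0], [0.04, 0, -0.042, 0.0017, 0], [0.04, 0, -0.04, 0.0017, 0], [0.04, 0, -0.0246, 0.0017, 0]],
])

```text
clock: 7.25
position: [0.6401, -0.1578, 0.1592]
eef_rot: [[-0.004, -0.355, 0.935], [-0.0, 0.935, 0.355], [-1.0, 0.001, -0.004]]
contact_force: [-0.5, 0.3, -2.9]
grip_width: 0.0454
```

Call:
arm_command([
  [[0.04, 0, 0, 0, 5.5], [0.04, 0, 0, 0, 6.5], [0.04, 0, 0, 0, 6.0], [0.04, 0, 0, 0, 4.3], [0.04, 0, 0, 0, 0], [0.04, 0, 0, 0, 0]],
])

```text
clock: 7.85
position: [0.6401, -0.1542, 0.1605]
eef_rot: [[-0.003, 0.022, 1.0], [0.001, 1.0, -0.022], [-1.0, 0.001, -0.003]]
contact_force: [0.6, -0.4, -2.7]
grip_width: 0.0457
```

```bash
python3 plan.py 641 -153.3 -1.3 32
```

```text
t 7.85 pos [ 640.1 -154.2  160.5] yaw -1.3 tiltx [-0.003  0.001] w 45.7 F [ 0.6 -0.4 -2.7] q [-0.32  0.34  1.11 -0.    1.7  -1.87]
turn 0.02 then shift y,z [0.9 0.9] (before turn: [0.9 0.9] ) down 128.5
```

Call:
arm_command([
  [[0.04, 0.015, 0.0009, 0.0009, 0], [0.04, 0.025, 0, 0, 0], [0.04, 0.03, 0, 0, 0], [0.04, 0.025, 0, 0, 0], [0.04, 0.015, 0, 0, 0], [0.04, 0.008, 0, 0, 0], [0.04, 0.005, 0, 0, 0], [0.04, 0, 0, 0, 0], [0.04, 0, 0, 0, 0]],
])

```text
clock: 8.75
position: [0.6427, -0.1529, 0.0406]
eef_rot: [[0.002, 0.023, 1.0], [-0.001, 1.0, -0.023], [-1.0, -0.001, 0.003]]
contact_force: [0.5, -0.1, -2.3]
grip_width: 0.0462
```

Call:
arm_command([
  [[0.04, 0.002, 0, 0, 0], [0.04, 0.001, 0, 0, 0], [0.04, 0.001, 0, 0, 0], [0.04, 0, 0, 0, 0]],
])

```text
clock: 9.15
position: [0.6417, -0.1526, 0.0351]
eef_rot: [[-0.0, 0.023, 1.0], [0.0, 1.0, -0.023], [-1.0, 0.0, -0.0]]
contact_force: [0.2, 0.0, -2.1]
grip_width: 0.0456
```

```bash
python3 plan.py 641 -153.3 -1.3 32
```

```text
t 9.15 pos [ 641.7 -152.6   35.1] yaw -1.3 tiltx [-0.  0.] w 45.6 F [ 0.2  0.  -2.1] q [-0.32  0.39  1.29  0.    1.46 -1.87]
turn -0.04 then shift y,z [-0.7 -0.7] (before turn: [-0.7 -0.7] ) down 3.1
```

Call:
arm_command([
  [[0.04, 0.0015, 0, 0, 0], [0.04, 0.0005, 0, 0, 0], [0.04, 0.0005, 0, 0, 0], [0.04, 0, 0, 0, 0], [0.04, 0, 0, 0, 0]],
])

```text
clock: 9.65
position: [0.6418, -0.1526, 0.0327]
eef_rot: [[0.0, 0.023, 1.0], [0.0, 1.0, -0.023], [-1.0, 0.0, 0.0]]
contact_force: [0.8, 0.0, -2.9]
grip_width: 0.0456
```

Call:
arm_command([
  [[0.04, 0.0005, 0, 0, 0], [0.04, 0.0003, 0, 0, 0], [0.04, 0, 0, 0, 0], [0.04, 0, 0, 0, 0]],
])

```text
clock: 10.05
position: [0.6419, -0.1526, 0.0325]
eef_rot: [[0.001, 0.023, 1.0], [-0.0, 1.0, -0.023], [-1.0, -0.0, 0.001]]
contact_force: [-1.4, -0.3, 1.7]
grip_width: 0.0454
```

Contact: the force went from -2.9 to +1.7 N. Releasing and rising.

Call:
arm_command([
  [[0.05, 0, 0, 0, 0], [0.06, 0, 0, 0, 0], [0.08, 0, 0, 0, 0], [0.08, 0, 0, 0, 0], [0.08, -0.01, 0, 0, 0], [0.08, -0.025, 0, 0, 0], [0.08, -0.035, 0, 0, 0], [0.08, -0.035, 0, 0, 0], [0.08, -0.02, 0, 0, 0], [0.08, -0.005, 0, 0, 0], [0.08, 0, 0, 0, 0]],
])

```text
clock: 11.15
position: [0.6423, -0.1528, 0.1632]
eef_rot: [[0.002, 0.023, 1.0], [-0.001, 1.0, -0.023], [-1.0, -0.001, 0.002]]
contact_force: [-1.4, -0.0, 0.4]
grip_width: 0.0801
```

```bash
python3 m.py green_center@.64,-.15; python3 plan.py 463.7 -265.3 -2 32.5
```

```text
green_center score 0.76 [377. 139.] 1 245
green_center score 0.89 [214. 236.] 1 916
   [ 642.3 -152.6] yaw 0.1 cost 0.398
   [ 621.7 -161.1] yaw -44.1 cost 0.747
t 11.35 pos [ 640.8 -152.3  159.4] yaw -1.3 tiltx [-0.004  0.001] w 79.6 F [ 0.3 -0.   0.5] q [-0.32  0.34  1.11  0.    1.7  -1.87]
turn 0.67 then shift y,z [-119.1 -173. ] (before turn: [-117.1 -174.4] ) down 126.9
```

Call:
arm_command([
  [[0.08, 0, -0.0198, -0.0288, 0.7], [0.08, 0, -0.0198, -0.0288, 0], [0.08, 0, -0.0198, -0.0288, 0], [0.08, 0, -0.0198, -0.0288, 0], [0.08, 0, -0.0198, -0.0288, 0], [0.08, 0.01, -0.0198, -0.0288, 0], [0.08, 0.02, 0, 0, 0], [0.08, 0.02, 0, 0, 0], [0.08, 0, 0, 0, 0]],
])

```text
clock: 12.25
position: [0.4622, -0.264, 0.1073]
eef_rot: [[-0.007, 0.036, 0.999], [0.005, 0.999, -0.036], [-1.0, 0.005, -0.007]]
contact_force: [-0.3, -0.1, -0.8]
grip_width: 0.0799
```

```bash
python3 m.py green_center@.64,-.15; python3 plan.py 463.7 -265.3 -2 32.5
```

```text
green_center score 0.84 [369. 133.] 1 1160
green_center score 0.83 [213. 236.] 1 923
   [ 640.5 -153.2] yaw -0.2 cost 0.033
   [ 640.3 -153.1] yaw -0.1 cost 0.016
t 12.45 pos [ 465.7 -265.7  112.7] yaw -2.0 tiltx [ 0.001 -0.001] w 80.0 F [ 0.1 -0.4  0.5] q [-0.62  0.08  1.51  0.    1.55 -2.16]
turn -0.01 then shift y,z [ 0.3 -2. ] (before turn: [ 0.3 -2. ] ) down 80.2
```

Call:
arm_command([
  [[0.08, 0.015, 0.0003, -0.002, 0], [0.08, 0.025, 0, 0, 0], [0.08, 0.02, 0, 0, 0], [0.08, 0.012, 0, 0, 0], [0.08, 0.006, 0, 0, 0], [0.08, 0.0022, 0, 0, 0], [0.08, 0, 0, 0, 0], [0.08, 0, 0, 0, 0]],
])

```text
clock: 13.25
position: [0.4638, -0.2657, 0.0327]
eef_rot: [[0.002, 0.035, 0.999], [-0.001, 0.999, -0.035], [-1.0, -0.001, 0.002]]
contact_force: [-1.0, -0.8, 0.8]
grip_width: 0.08
```

```bash
python3 plan.py 463.7 -265.3 -2 32.5; python3 -c "
from workcell import ctrl;import cv2
cv2.imwrite('pics/w3.png',ctrl.get_image('wrist')['img'])"
```

```text
t 13.25 pos [ 463.8 -265.7   32.7] yaw -2.0 tiltx [ 0.002 -0.001] w 80.0 F [-1.  -0.8  0.8] q [-0.63  0.13  1.62  0.    1.39 -2.16]
turn -0.03 then shift y,z [ 0.4 -0.1] (before turn: [ 0.4 -0.1] ) down 0.2
```

View pics/w3.png

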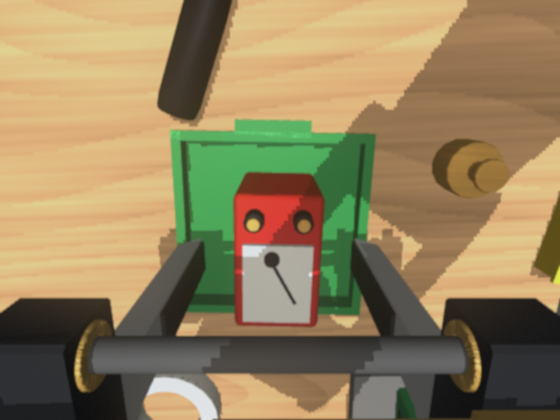

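The red module with its dial (278,250) is centred between the fingers. Grip and lift.

Call:
arm_command([
  [[0.06, 0, 0, 0, 0], [0.052, 0, 0, 0, 0], [0.04, 0, 0, 0, 0], [0.04, 0, 0, 0, 0], [0.04, 0, 0, 0, 0], [0.04, 0, 0, 0, 0]],
])

```text
clock: 13.9
position: [0.4631, -0.2654, 0.0317]
eef_rot: [[0.0, 0.036, 0.999], [-0.0, 0.999, -0.036], [-1.0, -0.0, 0.0]]
contact_force: [0.0, -0.6, -0.4]
grip_width: 0.0457
```

Call:
arm_command([
  [[0.04, -0.005, 0, 0, 0], [0.04, -0.015, 0, 0, 0], [0.04, -0.025, 0, 0, 0], [0.04, -0.03, 0, 0, 0], [0.04, -0.03, 0, 0, 0], [0.04, -0.02, 0, 0, 0], [0.04, -0.005, 0, 0, 0], [0.04, 0, 0, 0, 0]],
])

```text
clock: 14.7
position: [0.4633, -0.2653, 0.1621]
eef_rot: [[0.001, 0.035, 0.999], [-0.001, 0.999, -0.035], [-1.0, -0.0, 0.001]]
contact_force: [-0.5, 0.4, -1.8]
grip_width: 0.0452
```

```bash
python3 plan.py 460.6 262.6 -7 32.5
```

```text
t 14.7 pos [ 463.3 -265.3  162.1] yaw -2.0 tiltx [ 0.001 -0.001] w 45.2 F [-0.5  0.4 -1.8] q [-0.63  0.05  1.44  0.    1.65 -2.16]
turn 4.97 then shift y,z [523.6 -67. ] (before turn: [527.5 -21.4] ) down 129.6
```

Call:
arm_command([
  [[0.04, 0, 0.015, -0.0014, 0], [0.04, 0, 0.03, -0.0014, 0], [0.04, 0, 0.04, -0.0014, 0], [0.04, 0, 0.04, -0.0014, 0], [0.04, 0, 0.04, -0.0014, 0], [0.04, 0, 0.04, -0.0014, 0], [0.04, 0, 0.04, -0.0014, 0], [0.04, 0, 0.04, -0.0014, 0], [0.04, 0, 0.04, -0.0014, 0], [0.04, 0, 0.04, -0.0014, 0], [0.04, 0, 0.04, -0.0014, 0], [0.04, 0, 0.04, -0.0014, 0]],
])

```text
clock: 15.9
position: [0.4598, 0.1822, 0.1596]
eef_rot: [[-0.004, 0.035, 0.999], [-0.0, 0.999, -0.035], [-1.0, -0.001, -0.004]]
contact_force: [0.4, -0.6, -0.5]
grip_width: 0.0459
```

Call:
arm_command([
  [[0.04, 0, 0.04, -0.0014, 0], [0.04, 0, 0.025, -0.0014, 0], [0.04, 0, 0.0175, -0.0014, 0], [0.04, 0, 0, 0, 2], [0.04, 0, 0, 0, 3], [0.04, 0, 0, 0, 0], [0.04, 0, 0, 0, 0], [0.04, 0, 0, 0, 0]],
])

```text
clock: 16.7
position: [0.4601, 0.2626, 0.1609]
eef_rot: [[-0.001, 0.122, 0.993], [-0.0, 0.993, -0.122], [-1.0, -0.0, -0.001]]
contact_force: [0.7, -0.4, -1.8]
grip_width: 0.0455
```

```bash
python3 plan.py 460.6 262.6 -7 32.5
```

```text
t 16.7 pos [460.1 262.6 160.9] yaw -7.0 tiltx [-0.001 -0.   ] w 45.5 F [ 0.7 -0.4 -1.8] q [ 0.41  0.05  1.45  0.    1.65 -1.04]
turn 0.01 then shift y,z [0.  0.5] (before turn: [0.  0.5] ) down 128.4
```

Call:
arm_command([
  [[0.04, 0.015, 0, 0.0005, 0], [0.04, 0.025, 0, 0, 0], [0.04, 0.03, 0, 0, 0], [0.04, 0.025, 0, 0, 0], [0.04, 0.015, 0, 0, 0], [0.04, 0.01, 0, 0, 0], [0.04, 0.004, 0, 0, 0], [0.04, 0.001, 0, 0, 0], [0.04, 0.001, 0, 0, 0], [0.04, 0, 0, 0, 0]],
])

```text
clock: 17.7
position: [0.462, 0.263, 0.0367]
eef_rot: [[0.002, 0.122, 0.992], [0.001, 0.992, -0.122], [-1.0, 0.001, 0.002]]
contact_force: [-0.2, 0.4, -1.6]
grip_width: 0.0457
```

Call:
arm_command([
  [[0.04, 0.001, 0, 0, 0], [0.04, 0.0005, 0, 0, 0], [0.04, 0.0005, 0, 0, 0], [0.04, 0, 0, 0, 0], [0.04, 0, 0, 0, 0]],
])

```text
clock: 18.2
position: [0.4613, 0.2627, 0.0337]
eef_rot: [[0.0, 0.122, 0.992], [0.0, 0.992, -0.122], [-1.0, 0.0, 0.0]]
contact_force: [0.2, -0.3, -0.9]
grip_width: 0.0458
```

Call:
arm_command([
  [[0.04, 0.0005, 0, 0, 0], [0.04, 0.0005, 0, 0, 0], [0.04, 0.0005, 0, 0, 0], [0.04, 0, 0, 0, 0], [0.04, 0, 0, 0, 0]],
])

```text
clock: 18.7
position: [0.4613, 0.2627, 0.0322]
eef_rot: [[-0.0, 0.122, 0.992], [0.0, 0.992, -0.122], [-1.0, 0.0, -0.0]]
contact_force: [0.7, 0.2, -2.2]
grip_width: 0.0456
```

Call:
arm_command([
  [[0.04, 0.0005, 0, 0, 0], [0.04, 0.0003, 0, 0, 0], [0.04, 0, 0, 0, 0], [0.04, 0, 0, 0, 0]],
])

```text
clock: 19.1
position: [0.4614, 0.2627, 0.0317]
eef_rot: [[0.0, 0.122, 0.992], [0.0, 0.992, -0.122], [-1.0, 0.0, 0.0]]
contact_force: [-1.2, -0.3, 1.2]
grip_width: 0.0454
```

Contact. Release, rise and go back towards grey.

Call:
arm_command([
  [[0.05, 0, 0, 0, 0], [0.06, 0, 0, 0, 0], [0.08, 0, 0, 0, 0], [0.08, 0, 0, 0, 0], [0.08, -0.01, 0, 0, 0], [0.08, -0.025, 0, 0, 0], [0.08, -0.035, 0, 0, 0], [0.08, -0.035, 0, 0, 0], [0.08, -0.02, 0, 0, 0], [0.08, -0.005, 0, 0, 0], [0.08, 0, 0, 0, 0]],
])

```text
clock: 20.2
position: [0.4618, 0.2629, 0.1625]
eef_rot: [[0.002, 0.122, 0.992], [0.001, 0.992, -0.122], [-1.0, 0.001, 0.002]]
contact_force: [0.1, -0.3, -0.3]
grip_width: 0.0799
```

```bash
python3 plan.py 640.5 -153.2 -0.5 32.5
```

```text
t 20.2 pos [461.8 262.9 162.5] yaw -7.0 tiltx [0.002 0.001] w 79.9 F [ 0.1 -0.3 -0.3] q [ 0.41  0.05  1.44  0.    1.65 -1.04]
turn -6.53 then shift y,z [-414.5  182.3] (before turn: [-391.1  228.3] ) down 130.0
```

Call:
arm_command([
  [[0.08, 0, -0.0326, 0.019, 0], [0.08, 0, -0.0326, 0.019, 0], [0.08, 0, -0.0326, 0.019, 0], [0.08, 0, -0.0326, 0.019, 0], [0.08, 0, -0.0326, 0.019, 0], [0.08, 0, -0.0326, 0.019, 0], [0.08, 0, -0.0326, 0.019, 0], [0.08, 0, -0.0326, 0.019, 0], [0.08, 0, -0.0326, 0.019, 0], [0.08, 0, -0.0326, 0.019, 0], [0.08, 0, -0.0326, 0.019, 0], [0.08, 0, -0.0326, 0.019, 0]],
])

```text
clock: 21.4
position: [0.639, -0.1547, 0.1586]
eef_rot: [[-0.004, 0.123, 0.992], [0.002, 0.992, -0.123], [-1.0, 0.001, -0.004]]
contact_force: [0.6, 0.1, -0.3]
grip_width: 0.0801
```

Call:
arm_command([
  [[0.08, 0.01, 0, 0, -3.5], [0.08, 0.02, 0, 0, -3], [0.08, 0.01, 0, 0, 0], [0.08, 0, 0, 0, 0], [0.08, 0, 0, 0, 0]],
])

```text
clock: 21.9
position: [0.6393, -0.1531, 0.1206]
eef_rot: [[-0.001, 0.01, 1.0], [0.001, 1.0, -0.01], [-1.0, 0.001, -0.002]]
contact_force: [0.1, -0.1, 0.2]
grip_width: 0.08
```

```bash
python3 m.py red_center@.46,.262;  python3 plan.py 640.5 -153.2 -0.5 32.5
```

```text
red_center score 0.59 [159. 220.] 1 1175
red_center score 0.77 [391. 230.] 1 852
   [463.3 261.8] yaw -8.7 cost 0.065
   [463.2 261.7] yaw -8.3 cost 0.041
t 22.1 pos [ 640.3 -153.4  122.7] yaw -0.5 tiltx [ 0.002 -0.001] w 80.1 F [-0.2  0.6 -0.1] q [-0.32  0.34  1.18  0.    1.62 -1.88]
turn -0.03 then shift y,z [0.2 0.2] (before turn: [0.2 0.2] ) down 90.2
```

Call:
arm_command([
  [[0.08, 0.015, 0, 0, 0], [0.08, 0.025, 0, 0, 0], [0.08, 0.025, 0, 0, 0], [0.08, 0.015, 0, 0, 0], [0.08, 0.008, 0, 0, 0], [0.08, 0.0022, 0, 0, 0], [0.08, 0, 0, 0, 0], [0.08, 0, 0, 0, 0]],
])

```text
clock: 22.9
position: [0.6407, -0.1538, 0.0327]
eef_rot: [[0.003, 0.009, 1.0], [-0.001, 1.0, -0.009], [-1.0, -0.001, 0.003]]
contact_force: [-0.8, 0.4, -0.5]
grip_width: 0.08
```

```bash
python3 plan.py 640.5 -153.2 -.5 32.5; python3 -c "
from workcell import ctrl;import cv2
cv2.imwrite('pics/w4.png',ctrl.get_image('wrist')['img'])"
```

```text
t 22.9 pos [ 640.7 -153.8   32.7] yaw -0.5 tiltx [ 0.003 -0.001] w 80.0 F [-0.8  0.4 -0.5] q [-0.32  0.39  1.3   0.    1.45 -1.88]
turn -0.03 then shift y,z [ 0.6 -0.2] (before turn: [ 0.6 -0.2] ) down 0.2
```

View pics/w4.png

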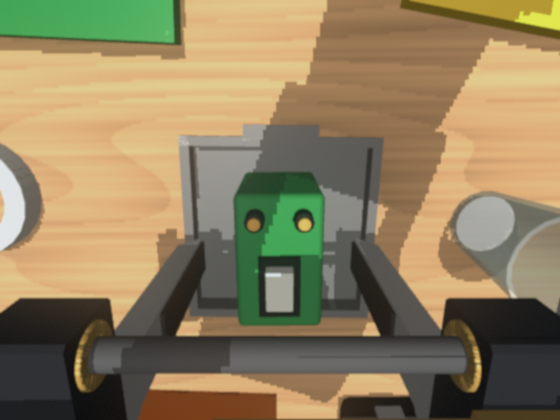

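The green module (279,250) is centred between the fingers, and the beaker (490,230) is clear of them.

Call:
arm_command([
  [[0.06, 0, 0, 0, 0], [0.052, 0, 0, 0, 0], [0.04, 0, 0, 0, 0], [0.04, 0, 0, 0, 0], [0.04, 0, 0, 0, 0], [0.04, 0, 0, 0, 0]],
])

```text
clock: 23.55
position: [0.6397, -0.1534, 0.0312]
eef_rot: [[0.0, 0.009, 1.0], [0.0, 1.0, -0.009], [-1.0, 0.0, 0.0]]
contact_force: [0.4, 0.5, 0.2]
grip_width: 0.0459
```

Call:
arm_command([
  [[0.04, -0.005, 0, 0, 0], [0.04, -0.015, 0, 0, 0], [0.04, -0.025, 0, 0, 0], [0.04, -0.03, 0, 0, 0], [0.04, -0.03, 0, 0, 0], [0.04, -0.02, 0, 0, 0], [0.04, -0.005, 0, 0, 0], [0.04, 0, 0, 0, 0]],
])

```text
clock: 24.35
position: [0.6402, -0.1537, 0.1627]
eef_rot: [[0.002, 0.009, 1.0], [-0.001, 1.0, -0.009], [-1.0, -0.001, 0.002]]
contact_force: [1.0, 0.3, -2.4]
grip_width: 0.046
```

```bash
python3 plan.py 461 -270 -3 32.5
```

```text
t 24.35 pos [ 640.2 -153.7  162.7] yaw -0.5 tiltx [ 0.002 -0.001] w 46.0 F [ 1.   0.3 -2.4] q [-0.32  0.33  1.11  0.    1.7  -1.88]
turn 2.46 then shift y,z [-125.5 -172.9] (before turn: [-117.9 -178.1] ) down 130.2
```

Call:
arm_command([
  [[0.04, 0, 0, 0, 2.5], [0.04, 0, -0.0105, -0.0145, 0], [0.04, 0, -0.021, -0.0288, 0], [0.04, 0, -0.021, -0.0288, 0], [0.04, 0, -0.021, -0.0288, 0], [0.04, 0, -0.021, -0.0288, 0], [0.04, 0, -0.021, -0.0288, 0], [0.04, 0, -0.0105, -0.0145, 0], [0.04, 0, 0, 0, 0], [0.04, 0, 0, 0, 0], [0.04, 0, 0, 0, 0]],
])

```text
clock: 25.45
position: [0.4607, -0.2694, 0.1602]
eef_rot: [[-0.001, 0.052, 0.999], [0.001, 0.999, -0.052], [-1.0, 0.001, -0.001]]
contact_force: [-0.4, 0.2, -2.2]
grip_width: 0.0456
```

```bash
python3 plan.py 461 -270 -3 32.5
```

```text
t 25.45 pos [ 460.7 -269.4  160.2] yaw -3.0 tiltx [-0.001  0.001] w 45.6 F [-0.4  0.2 -2.2] q [-0.64  0.06  1.44  0.    1.65 -2.15]
turn 0.02 then shift y,z [-0.6  0.4] (before turn: [-0.6  0.4] ) down 127.7
```

Call:
arm_command([
  [[0.04, 0.015, -0.0003, 0.0003, 0], [0.04, 0.025, 0, 0, 0], [0.04, 0.03, 0, 0, 0], [0.04, 0.025, 0, 0, 0], [0.04, 0.015, 0, 0, 0], [0.04, 0.01, 0, 0, 0], [0.04, 0.004, 0, 0, 0], [0.04, 0.001, 0, 0, 0], [0.04, 0.001, 0, 0, 0], [0.04, 0.0005, 0, 0, 0], [0.04, 0, 0, 0, 0], [0.04, 0, 0, 0, 0]],
])

```text
clock: 26.65
position: [0.4609, -0.2707, 0.0353]
eef_rot: [[0.001, 0.053, 0.999], [-0.001, 0.999, -0.053], [-1.0, -0.001, 0.001]]
contact_force: [0.1, -0.0, -2.0]
grip_width: 0.0459
```

Call:
arm_command([
  [[0.04, 0.0005, 0, 0, 0], [0.04, 0.0005, 0, 0, 0], [0.04, 0.0005, 0, 0, 0], [0.04, 0, 0, 0, 0], [0.04, 0, 0, 0, 0]],
])

```text
clock: 27.15
position: [0.4605, -0.2704, 0.0331]
eef_rot: [[-0.0, 0.053, 0.999], [0.0, 0.999, -0.053], [-1.0, 0.0, -0.0]]
contact_force: [0.5, -0.9, -2.6]
grip_width: 0.0463
```

Call:
arm_command([
  [[0.04, 0.0005, 0, 0, 0], [0.04, 0.0005, 0, 0, 0], [0.04, 0, 0, 0, 0], [0.04, 0, 0, 0, 0]],
])

```text
clock: 27.55
position: [0.4605, -0.2705, 0.0321]
eef_rot: [[-0.0, 0.053, 0.999], [0.0, 0.999, -0.053], [-1.0, 0.0, -0.0]]
contact_force: [0.2, -0.2, -3.0]
grip_width: 0.0459
```

Call:
arm_command([
  [[0.04, 0.0005, 0, 0, 0], [0.04, 0, 0, 0, 0], [0.04, 0, 0, 0, 0]],
])

```text
clock: 27.85
position: [0.4606, -0.2705, 0.0316]
eef_rot: [[0.0, 0.053, 0.999], [0.0, 0.999, -0.053], [-1.0, 0.0, 0.0]]
contact_force: [-0.5, 0.4, -2.3]
grip_width: 0.0454
```

Call:
arm_command([
  [[0.04, 0.0005, 0, 0, 0], [0.04, 0, 0, 0, 0], [0.04, 0, 0, 0, 0]],
])

```text
clock: 28.15
position: [0.4606, -0.2705, 0.0312]
eef_rot: [[0.0, 0.053, 0.999], [-0.0, 0.999, -0.053], [-1.0, 0.0, 0.0]]
contact_force: [-0.1, -0.0, -2.1]
grip_width: 0.0455
```

Call:
arm_command([
  [[0.04, 0.0005, 0, 0, 0], [0.04, 0, 0, 0, 0], [0.04, 0, 0, 0, 0]],
])

```text
clock: 28.45
position: [0.4606, -0.2705, 0.0311]
eef_rot: [[0.0, 0.053, 0.999], [-0.0, 0.999, -0.053], [-1.0, -0.0, 0.0]]
contact_force: [-1.6, 0.3, 1.1]
grip_width: 0.0457
```

Contact. Release, rise and look.

Call:
arm_command([
  [[0.05, 0, 0, 0, 0], [0.06, 0, 0, 0, 0], [0.08, 0, 0, 0, 0], [0.08, 0, 0, 0, 0], [0.08, -0.01, 0, 0, 0], [0.08, -0.025, 0, 0, 0], [0.08, -0.035, 0, 0, 0], [0.08, -0.035, 0, 0, 0], [0.08, -0.02, 0, 0, 0], [0.08, -0.005, 0, 0, 0], [0.08, 0, 0, 0, 0]],
])

```text
clock: 29.55
position: [0.461, -0.2708, 0.1618]
eef_rot: [[0.002, 0.053, 0.999], [-0.001, 0.999, -0.053], [-1.0, -0.001, 0.002]]
contact_force: [-0.7, -0.7, -1.1]
grip_width: 0.0798
```

```bash
python3 plan.py 462.6 -12.5 -1.1 32.5
```

```text
t 29.55 pos [ 461.  -270.8  161.8] yaw -3.0 tiltx [ 0.002 -0.001] w 79.8 F [-0.7 -0.7 -1.1] q [-0.64  0.05  1.44  0.    1.65 -2.16]
turn -1.93 then shift y,z [258.3  -3.4] (before turn: [258.1 -12.1] ) down 129.3
```

Call:
arm_command([
  [[0.08, 0, 0, 0, -1.9], [0.08, 0, 0.0323, -0.0004, 0], [0.08, 0, 0.0323, -0.0004, 0], [0.08, 0, 0.0323, -0.0004, 0], [0.08, 0, 0.0323, -0.0004, 0], [0.08, 0, 0.0323, -0.0004, 0], [0.08, 0, 0.0323, -0.0004, 0], [0.08, 0, 0.0323, -0.0004, 0], [0.08, 0.02, 0.0323, -0.0004, 0], [0.08, 0.02, 0, 0, 0], [0.08, 0, 0, 0, 0], [0.08, 0, 0, 0, 0]],
])

```text
clock: 30.75
position: [0.4615, -0.0121, 0.1193]
eef_rot: [[-0.003, 0.02, 1.0], [0.0, 1.0, -0.02], [-1.0, 0.0, -0.003]]
contact_force: [-0.4, 0.5, -0.3]
grip_width: 0.0802
```

```bash
python3 m.py green_center@.46,-.27;python3 plan.py 462.6 -12.5 -1.1 32.5
```

```text
green_center score 0.57 [428. 221.] 1 1215
green_center score 0.67 [202. 180.] 1 755
   [ 461.8 -269.6] yaw -2.5 cost 0.033
   [ 461.3 -269.6] yaw -2.9 cost 0.021
t 30.95 pos [463.1 -12.8 121.6] yaw -1.2 tiltx [ 0.002 -0.   ] w 80.0 F [-0.1 -0.1  0.4] q [-0.15 -0.09  1.66 -0.    1.57 -1.7 ]
turn -0.1 then shift y,z [ 0.3 -0.5] (before turn: [ 0.3 -0.5] ) down 89.1
```

Call:
arm_command([
  [[0.08, 0.015, 0, 0, 0], [0.08, 0.025, 0, 0, 0], [0.08, 0.025, 0, 0, 0], [0.08, 0.015, 0, 0, 0], [0.08, 0.007, 0, 0, 0], [0.08, 0.0015, 0, 0, 0], [0.08, 0, 0, 0, 0], [0.08, 0, 0, 0, 0], [0.08, 0, 0, 0, 0]],
])

```text
clock: 31.85
position: [0.4633, -0.0122, 0.0333]
eef_rot: [[0.002, 0.02, 1.0], [-0.0, 1.0, -0.02], [-1.0, -0.0, 0.002]]
contact_force: [0.3, -0.3, -0.2]
grip_width: 0.08
```

```bash
python3 plan.py 462.6 -12.5 -1.1 32.5; python3 -c "
from workcell import ctrl;import cv2
cv2.imwrite('pics/w5.png',ctrl.get_image('wrist')['img'])"
```

```text
t 31.85 pos [463.3 -12.2  33.3] yaw -1.1 tiltx [ 0.002 -0.   ] w 80.0 F [ 0.3 -0.3 -0.2] q [-0.15 -0.03  1.79  0.    1.39 -1.7 ]
turn -0.04 then shift y,z [-0.3 -0.7] (before turn: [-0.3 -0.7] ) down 0.8
```

View pics/w5.png

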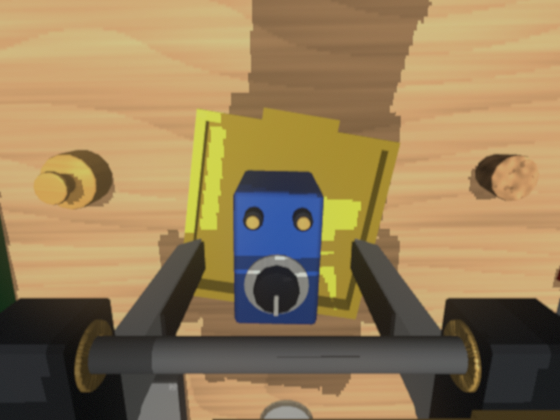

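The blue module with its knob (277,250) is centred between the fingers, and it is the right one. Grip and lift.

Call:
arm_command([
  [[0.06, 0, 0, 0, 0], [0.052, 0, 0, 0, 0], [0.04, 0, 0, 0, 0], [0.04, 0, 0, 0, 0], [0.04, 0, 0, 0, 0], [0.04, 0, 0, 0, 0]],
])

```text
clock: 32.5
position: [0.4625, -0.0122, 0.0322]
eef_rot: [[0.0, 0.02, 1.0], [-0.0, 1.0, -0.02], [-1.0, -0.0, 0.0]]
contact_force: [0.4, -0.8, 0.3]
grip_width: 0.0459
```

Call:
arm_command([
  [[0.04, -0.005, 0, 0, 0], [0.04, -0.015, 0, 0, 0], [0.04, -0.025, 0, 0, 0], [0.04, -0.03, 0, 0, 0], [0.04, -0.03, 0, 0, 0], [0.04, -0.02, 0, 0, 0], [0.04, -0.005, 0, 0, 0], [0.04, 0, 0, 0, 0]],
])

```text
clock: 33.3
position: [0.4627, -0.0121, 0.1625]
eef_rot: [[0.001, 0.02, 1.0], [0.0, 1.0, -0.02], [-1.0, 0.0, 0.001]]
contact_force: [-0.6, -0.3, -2.5]
grip_width: 0.0454
```

```bash
python3 plan.py 641 -153.2 -1.1 32.5
```

```text
t 33.3 pos [462.7 -12.1 162.5] yaw -1.1 tiltx [0.001 0.   ] w 45.4 F [-0.6 -0.3 -2.5] q [-0.15 -0.11  1.59  0.    1.65 -1.7 ]
turn -0.03 then shift y,z [-137.7  181. ] (before turn: [-137.6  181.1] ) down 130.0
```

Call:
arm_command([
  [[0.04, 0, -0.01, 0.013, 0], [0.04, 0, -0.0197, 0.0258, 0], [0.04, 0, -0.0197, 0.0258, 0], [0.04, 0, -0.0197, 0.0258, 0], [0.04, 0, -0.0197, 0.0258, 0], [0.04, 0, -0.0197, 0.0258, 0], [0.04, 0, -0.0197, 0.0258, 0], [0.04, 0, -0.0095, 0.0135, 0], [0.04, 0, 0, 0, 0], [0.04, 0, 0, 0, 0], [0.04, 0, 0, 0, 0]],
])

```text
clock: 34.4
position: [0.6402, -0.1528, 0.1612]
eef_rot: [[-0.002, 0.019, 1.0], [0.001, 1.0, -0.019], [-1.0, 0.001, -0.002]]
contact_force: [-0.4, 0.1, -2.7]
grip_width: 0.0457
```

```bash
python3 plan.py 641 -153.2 -1.1 32.5
```

```text
t 34.4 pos [ 640.2 -152.8  161.2] yaw -1.1 tiltx [-0.002  0.001] w 45.7 F [-0.4  0.1 -2.7] q [-0.32  0.34  1.11  0.    1.7  -1.87]
turn -0.01 then shift y,z [-0.3  0.8] (before turn: [-0.3  0.8] ) down 128.7
```

Call:
arm_command([
  [[0.04, 0.015, 0, 0.0003, 0], [0.04, 0.025, 0, 0, 0], [0.04, 0.03, 0, 0, 0], [0.04, 0.025, 0, 0, 0], [0.04, 0.015, 0, 0, 0], [0.04, 0.01, 0, 0, 0], [0.04, 0.004, 0, 0, 0], [0.04, 0.001, 0, 0, 0], [0.04, 0.001, 0, 0, 0], [0.04, 0.0005, 0, 0, 0], [0.04, 0, 0, 0, 0], [0.04, 0, 0, 0, 0]],
])

```text
clock: 35.6
position: [0.6417, -0.1535, 0.0363]
eef_rot: [[0.001, 0.02, 1.0], [-0.0, 1.0, -0.02], [-1.0, -0.0, 0.001]]
contact_force: [0.1, 0.0, -1.7]
grip_width: 0.0459
```

Call:
arm_command([
  [[0.04, 0.0005, 0, 0, 0], [0.04, 0.0005, 0, 0, 0], [0.04, 0.0005, 0, 0, 0], [0.04, 0, 0, 0, 0], [0.04, 0, 0, 0, 0]],
])

```text
clock: 36.1
position: [0.6413, -0.1533, 0.0341]
eef_rot: [[-0.0, 0.02, 1.0], [0.0, 1.0, -0.02], [-1.0, 0.0, -0.0]]
contact_force: [-1.0, 0.8, -2.5]
grip_width: 0.0454
```

Call:
arm_command([
  [[0.04, 0.0005, 0, 0, 0], [0.04, 0, 0, 0, 0], [0.04, 0, 0, 0, 0]],
])

```text
clock: 36.4
position: [0.6413, -0.1533, 0.0336]
eef_rot: [[-0.0, 0.02, 1.0], [0.0, 1.0, -0.02], [-1.0, 0.0, -0.0]]
contact_force: [0.5, -0.0, -1.7]
grip_width: 0.0459
```

Expecting contact near 32.

Call:
arm_command([
  [[0.04, 0.0005, 0, 0, 0], [0.04, 0.0005, 0, 0, 0], [0.04, 0, 0, 0, 0], [0.04, 0, 0, 0, 0]],
])

```text
clock: 36.8
position: [0.6413, -0.1533, 0.0326]
eef_rot: [[-0.0, 0.02, 1.0], [0.0, 1.0, -0.02], [-1.0, 0.0, -0.0]]
contact_force: [0.3, -0.2, -1.4]
grip_width: 0.0457
```

Call:
arm_command([
  [[0.04, 0.0005, 0, 0, 0], [0.04, 0, 0, 0, 0], [0.04, 0, 0, 0, 0]],
])

```text
clock: 37.1
position: [0.6414, -0.1534, 0.0322]
eef_rot: [[0.0, 0.02, 1.0], [0.0, 1.0, -0.02], [-1.0, 0.0, 0.0]]
contact_force: [-1.0, -0.5, -2.4]
grip_width: 0.0458
```

Call:
arm_command([
  [[0.04, 0.0005, 0, 0, 0], [0.04, 0, 0, 0, 0], [0.04, 0, 0, 0, 0]],
])

```text
clock: 37.4
position: [0.6414, -0.1534, 0.0322]
eef_rot: [[0.0, 0.02, 1.0], [-0.0, 1.0, -0.02], [-1.0, -0.0, 0.0]]
contact_force: [-0.9, 1.3, 0.9]
grip_width: 0.046
```

Contact. Release and rise.

Call:
arm_command([
  [[0.05, 0, 0, 0, 0], [0.06, 0, 0, 0, 0], [0.08, 0, 0, 0, 0], [0.08, 0, 0, 0, 0], [0.08, -0.01, 0, 0, 0], [0.08, -0.025, 0, 0, 0], [0.08, -0.035, 0, 0, 0], [0.08, -0.035, 0, 0, 0], [0.08, -0.02, 0, 0, 0], [0.08, -0.005, 0, 0, 0], [0.08, 0, 0, 0, 0]],
])

```text
clock: 38.5
position: [0.6419, -0.1535, 0.163]
eef_rot: [[0.002, 0.02, 1.0], [-0.001, 1.0, -0.02], [-1.0, -0.001, 0.002]]
contact_force: [0.1, -0.3, 0.1]
grip_width: 0.08
```

```bash
python3 plan.py 640.8 175.6 8 32.5
```

```text
t 38.5 pos [ 641.9 -153.5  163. ] yaw -1.1 tiltx [ 0.002 -0.001] w 80.0 F [ 0.1 -0.3  0.1] q [-0.32  0.34  1.11  0.    1.7  -1.87]
turn -9.13 then shift y,z [326.   44.7] (before turn: [329.   -7.5] ) down 130.5
```

Call:
arm_command([
  [[0.08, 0, 0.0329, -0.0007, 0], [0.08, 0, 0.0329, -0.0007, 0], [0.08, 0, 0.0329, -0.0007, 0], [0.08, 0, 0.0329, -0.0007, 0], [0.08, 0, 0.0329, -0.0007, 0], [0.08, 0, 0.0329, -0.0007, 0], [0.08, 0, 0.0329, -0.0007, 0], [0.08, 0, 0.0329, -0.0007, 0], [0.08, 0, 0.0329, -0.0007, 0], [0.08, 0, 0.0329, -0.0007, 0], [0.08, 0, 0, 0, -4.6], [0.08, 0, 0, 0, -4.5]],
])

```text
clock: 39.7
position: [0.6393, 0.177, 0.1586]
eef_rot: [[-0.005, -0.144, 0.99], [-0.001, 0.99, 0.144], [-1.0, -0.0, -0.005]]
contact_force: [0.2, -0.9, 0.7]
grip_width: 0.0797
```

Call:
arm_command([
  [[0.08, 0.02, 0, 0, 0], [0.08, 0.02, 0, 0, 0], [0.08, 0, 0, 0, 0], [0.08, 0, 0, 0, 0]],
])

```text
clock: 40.1
position: [0.6396, 0.1755, 0.1196]
eef_rot: [[-0.004, -0.139, 0.99], [-0.001, 0.99, 0.139], [-1.0, -0.0, -0.004]]
contact_force: [0.4, 0.8, 0.5]
grip_width: 0.08
```

```bash
python3 m.py blue_center@.64,-.155;python3 plan.py 640.8 175.6 8 32.5
```

```text
blue_center score 0.72 [367. 133.] 1 1147
blue_center score 0.64 [210. 239.] 1 921
   [ 641.3 -153.5] yaw -0.4 cost 0.042
   [ 640.1 -153.5] yaw -0.4 cost 0.021
t 40.3 pos [641.5 175.8 123. ] yaw 8.0 tiltx [0.002 0.   ] w 80.1 F [-0.8 -0.3  0.7] q [ 0.18  0.36  1.16  0.    1.63 -1.53]
turn -0.04 then shift y,z [-0.1 -0.7] (before turn: [-0.1 -0.7] ) down 90.5
```

Call:
arm_command([
  [[0.08, 0.015, 0, 0, 0], [0.08, 0.025, 0, 0, 0], [0.08, 0.025, 0, 0, 0], [0.08, 0.015, 0, 0, 0], [0.08, 0.007, 0, 0, 0], [0.08, 0.0025, 0, 0, 0], [0.08, 0, 0, 0, 0], [0.08, 0, 0, 0, 0], [0.08, 0, 0, 0, 0]],
])

```text
clock: 41.2
position: [0.6417, 0.1759, 0.0337]
eef_rot: [[0.003, -0.139, 0.99], [0.001, 0.99, 0.139], [-1.0, 0.0, 0.003]]
contact_force: [-0.5, 0.1, -0.4]
grip_width: 0.08
```

```bash
python3 plan.py 640.8 175.6 8 32.5; python3 -c "
from workcell import ctrl;import cv2
cv2.imwrite('pics/w6.png',ctrl.get_image('wrist')['img'])"
```

```text
t 41.2 pos [641.7 175.9  33.7] yaw 8.0 tiltx [0.003 0.001] w 80.0 F [-0.5  0.1 -0.4] q [ 0.18  0.4   1.28  0.    1.46 -1.53]
turn -0.03 then shift y,z [-0.2 -1. ] (before turn: [-0.2 -1. ] ) down 1.2
```

View pics/w6.png

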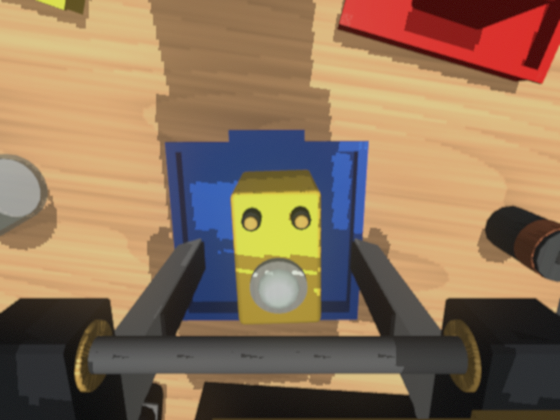

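The yellow module with its lamp (277,250) is centred between the fingers. Grip and lift.

Call:
arm_command([
  [[0.06, 0, 0, 0, 0], [0.052, 0, 0, 0, 0], [0.04, 0, 0, 0, 0], [0.04, 0, 0, 0, 0], [0.04, 0, 0, 0, 0], [0.04, 0, 0, 0, 0]],
])

```text
clock: 41.85
position: [0.6408, 0.1757, 0.0321]
eef_rot: [[-0.0, -0.138, 0.99], [0.0, 0.99, 0.138], [-1.0, 0.0, -0.0]]
contact_force: [0.3, 0.5, -0.2]
grip_width: 0.0455
```

Call:
arm_command([
  [[0.04, -0.005, 0, 0, 0], [0.04, -0.015, 0, 0, 0], [0.04, -0.025, 0, 0, 0], [0.04, -0.03, 0, 0, 0], [0.04, -0.03, 0, 0, 0], [0.04, -0.02, 0, 0, 0], [0.04, -0.005, 0, 0, 0], [0.04, 0, 0, 0, 0]],
])

```text
clock: 42.65
position: [0.6413, 0.1758, 0.1637]
eef_rot: [[0.002, -0.139, 0.99], [0.001, 0.99, 0.139], [-1.0, 0.0, 0.003]]
contact_force: [0.6, -0.1, -3.4]
grip_width: 0.0456
```

```bash
python3 plan.py 456.3 -9 -10 32.5
```

```text
t 42.65 pos [641.3 175.8 163.7] yaw 8.0 tiltx [0.002 0.001] w 45.6 F [ 0.6 -0.1 -3.4] q [ 0.18  0.35  1.09  0.    1.7  -1.53]
turn 17.97 then shift y,z [-214.2 -150.1] (before turn: [-157.4 -208.9] ) down 131.2
```

Call:
arm_command([
  [[0.04, 0, -0.0087, -0.0116, 0], [0.04, 0, -0.0175, -0.0232, 0], [0.04, 0, -0.0175, -0.0232, 0], [0.04, 0, -0.0175, -0.0232, 0], [0.04, 0, -0.0175, -0.0232, 0], [0.04, 0, -0.0175, -0.0232, 0], [0.04, 0, -0.0175, -0.0232, 0], [0.04, 0, -0.0175, -0.0232, 0], [0.04, 0, -0.0175, -0.0232, 0], [0.04, 0, -0.0087, -0.0117, 0], [0.04, 0, 0, 0, 3], [0.04, 0, 0, 0, 6]],
])

```text
clock: 43.85
position: [0.4551, -0.0092, 0.1611]
eef_rot: [[-0.001, 0.022, 1.0], [0.001, 1.0, -0.022], [-1.0, 0.001, -0.001]]
contact_force: [0.3, -0.1, -3.5]
grip_width: 0.0456
```

Call:
arm_command([
  [[0.04, 0, 0, 0, 6], [0.04, 0, 0, 0, 3], [0.04, 0, 0, 0, 0], [0.04, 0, 0, 0, 0], [0.04, 0, 0, 0, 0]],
])

```text
clock: 44.35
position: [0.4556, -0.0089, 0.1617]
eef_rot: [[-0.001, 0.173, 0.985], [0.0, 0.985, -0.173], [-1.0, 0.0, -0.001]]
contact_force: [-0.5, -0.1, -3.4]
grip_width: 0.0458
```

```bash
python3 plan.py 456.3 -9 -10 32.5
```

```text
t 44.35 pos [455.6  -8.9 161.7] yaw -10.0 tiltx [-0.001  0.   ] w 45.8 F [-0.5 -0.1 -3.4] q [-0.14 -0.12  1.61  0.    1.66 -1.54]
turn 0.02 then shift y,z [0.1 0.7] (before turn: [0.1 0.7] ) down 129.2
```

Call:
arm_command([
  [[0.04, 0.015, 0, 0.0005, 0], [0.04, 0.025, 0, 0, 0], [0.04, 0.03, 0, 0, 0], [0.04, 0.025, 0, 0, 0], [0.04, 0.015, 0, 0, 0], [0.04, 0.01, 0, 0, 0], [0.04, 0.004, 0, 0, 0], [0.04, 0.001, 0, 0, 0], [0.04, 0.001, 0, 0, 0], [0.04, 0.0005, 0, 0, 0], [0.04, 0, 0, 0, 0], [0.04, 0, 0, 0, 0]],
])

```text
clock: 45.55
position: [0.4566, -0.0092, 0.0362]
eef_rot: [[0.001, 0.174, 0.985], [-0.0, 0.985, -0.174], [-1.0, 0.0, 0.001]]
contact_force: [0.3, -0.0, -3.2]
grip_width: 0.0456
```

Call:
arm_command([
  [[0.04, 0.0005, 0, 0, 0], [0.04, 0.0005, 0, 0, 0], [0.04, 0.0005, 0, 0, 0], [0.04, 0, 0, 0, 0], [0.04, 0, 0, 0, 0]],
])

```text
clock: 46.05
position: [0.4562, -0.0092, 0.0341]
eef_rot: [[-0.0, 0.174, 0.985], [0.0, 0.985, -0.174], [-1.0, 0.0, -0.0]]
contact_force: [-0.4, 0.1, -2.6]
grip_width: 0.0459
```

Call:
arm_command([
  [[0.04, 0.0005, 0, 0, 0], [0.04, 0.0005, 0, 0, 0], [0.04, 0, 0, 0, 0], [0.04, 0, 0, 0, 0]],
])

```text
clock: 46.45
position: [0.4562, -0.0092, 0.0331]
eef_rot: [[-0.0, 0.174, 0.985], [0.0, 0.985, -0.174], [-1.0, 0.0, -0.0]]
contact_force: [0.2, 0.2, -2.5]
grip_width: 0.0458
```

Call:
arm_command([
  [[0.04, 0.0005, 0, 0, 0], [0.04, 0, 0, 0, 0], [0.04, 0, 0, 0, 0]],
])

```text
clock: 46.75
position: [0.4562, -0.0092, 0.0326]
eef_rot: [[-0.0, 0.174, 0.985], [0.0, 0.985, -0.174], [-1.0, 0.0, -0.0]]
contact_force: [0.5, -0.1, -3.2]
grip_width: 0.0454
```

Call:
arm_command([
  [[0.04, 0.0005, 0, 0, 0], [0.04, 0, 0, 0, 0], [0.04, 0, 0, 0, 0]],
])

```text
clock: 47.05
position: [0.4562, -0.0092, 0.0322]
eef_rot: [[0.0, 0.174, 0.985], [0.0, 0.985, -0.174], [-1.0, 0.0, 0.0]]
contact_force: [-0.7, -0.5, -2.9]
grip_width: 0.0458
```

Call:
arm_command([
  [[0.04, 0.0005, 0, 0, 0], [0.04, 0, 0, 0, 0], [0.04, 0, 0, 0, 0]],
])

```text
clock: 47.35
position: [0.4563, -0.0092, 0.0321]
eef_rot: [[0.0, 0.174, 0.985], [0.0, 0.985, -0.174], [-1.0, 0.0, 0.0]]
contact_force: [-1.2, 0.2, 0.7]
grip_width: 0.0459
```

Contact. Release and rise.

Call:
arm_command([
  [[0.05, 0, 0, 0, 0], [0.06, 0, 0, 0, 0], [0.08, 0, 0, 0, 0], [0.08, 0, 0, 0, 0], [0.08, -0.01, 0, 0, 0], [0.08, -0.025, 0, 0, 0], [0.08, -0.035, 0, 0, 0], [0.08, -0.035, 0, 0, 0], [0.08, -0.02, 0, 0, 0], [0.08, -0.005, 0, 0, 0], [0.08, 0, 0, 0, 0]],
])

```text
clock: 48.45
position: [0.4568, -0.0093, 0.1626]
eef_rot: [[0.002, 0.174, 0.985], [-0.0, 0.985, -0.174], [-1.0, 0.0, 0.002]]
contact_force: [0.8, 1.2, -1.0]
grip_width: 0.0801
```

```bash
python3 plan.py 640.8 -153.4 -.7 32.5
```

```text
t 48.45 pos [456.8  -9.3 162.6] yaw -10.0 tiltx [ 0.002 -0.   ] w 80.1 F [ 0.8  1.2 -1. ] q [-0.14 -0.12  1.61  0.    1.65 -1.54]
turn -9.33 then shift y,z [-141.9  185.8] (before turn: [-109.8  206.3] ) down 130.1
```

Call:
arm_command([
  [[0.08, 0, 0, 0, -4.6], [0.08, 0, 0, 0, -4.7], [0.08, 0, -0.0177, 0.0232, 0], [0.08, 0, -0.0177, 0.0232, 0], [0.08, 0, -0.0177, 0.0232, 0], [0.08, 0, -0.0177, 0.0232, 0], [0.08, 0, -0.0177, 0.0232, 0], [0.08, 0, -0.0177, 0.0232, 0], [0.08, 0, -0.0177, 0.0232, 0], [0.08, 0, -0.0177, 0.0232, 0]],
])

```text
clock: 49.45
position: [0.6398, -0.1535, 0.1588]
eef_rot: [[-0.004, 0.013, 1.0], [0.002, 1.0, -0.013], [-1.0, 0.002, -0.004]]
contact_force: [-0.1, -0.7, -0.1]
grip_width: 0.0802
```

Call:
arm_command([
  [[0.08, 0.02, 0, 0, 0], [0.08, 0.02, 0, 0, 0], [0.08, 0, 0, 0, 0], [0.08, 0, 0, 0, 0]],
])

```text
clock: 49.85
position: [0.6389, -0.1528, 0.1197]
eef_rot: [[-0.004, 0.013, 1.0], [0.001, 1.0, -0.013], [-1.0, 0.001, -0.004]]
contact_force: [-0.3, -0.6, -0.0]
grip_width: 0.0796
```

```bash
python3 m.py yellow_center@.46,-.01;python3 plan.py 640.8 -153.4 -.7 32.5
```

```text
yellow_center score 0.95 [294. 229.] 1 922
yellow_center score 0.77 [288. 202.] 1 805
   [457.   -9.2] yaw -7.6 cost 0.053
   [456.4  -9.1] yaw -7.7 cost 0.06
t 50.05 pos [ 640.6 -153.2  123.2] yaw -0.7 tiltx [ 0.002 -0.001] w 80.1 F [-0.4  0.6  0.5] q [-0.32  0.34  1.18  0.    1.62 -1.88]
turn -0.02 then shift y,z [-0.2  0.2] (before turn: [-0.2  0.2] ) down 90.7
```

Call:
arm_command([
  [[0.08, 0.015, 0, 0, 0], [0.08, 0.025, 0, 0, 0], [0.08, 0.025, 0, 0, 0], [0.08, 0.015, 0, 0, 0], [0.08, 0.007, 0, 0, 0], [0.08, 0.0025, 0, 0, 0], [0.08, 0, 0, 0, 0], [0.08, 0, 0, 0, 0], [0.08, 0, 0, 0, 0]],
])

```text
clock: 50.95
position: [0.6409, -0.1534, 0.0336]
eef_rot: [[0.002, 0.013, 1.0], [-0.001, 1.0, -0.013], [-1.0, -0.001, 0.002]]
contact_force: [0.2, 0.5, 0.3]
grip_width: 0.08
```

Call:
arm_command([
  [[0.06, 0, 0, 0, 0], [0.052, 0, 0, 0, 0], [0.04, 0, 0, 0, 0], [0.04, 0, 0, 0, 0], [0.04, 0, 0, 0, 0], [0.04, 0, 0, 0, 0]],
])

```text
clock: 51.55
position: [0.64, -0.1533, 0.0322]
eef_rot: [[0.0, 0.013, 1.0], [-0.0, 1.0, -0.013], [-1.0, -0.0, 0.0]]
contact_force: [-0.3, -1.2, 0.0]
grip_width: 0.0458
```

Call:
arm_command([
  [[0.04, -0.005, 0, 0, 0], [0.04, -0.015, 0, 0, 0], [0.04, -0.025, 0, 0, 0], [0.04, -0.03, 0, 0, 0], [0.04, -0.03, 0, 0, 0], [0.04, -0.02, 0, 0, 0], [0.04, -0.005, 0, 0, 0], [0.04, 0, 0, 0, 0]],
])

```text
clock: 52.35
position: [0.6406, -0.1532, 0.1638]
eef_rot: [[0.003, 0.013, 1.0], [-0.001, 1.0, -0.013], [-1.0, -0.001, 0.003]]
contact_force: [0.3, -0.8, -3.0]
grip_width: 0.0459
```

```bash
python3 plan.py 646.7 170.7 8 32.5
```

```text
t 52.35 pos [ 640.6 -153.2  163.8] yaw -0.7 tiltx [ 0.003 -0.001] w 45.9 F [ 0.3 -0.8 -3. ] q [-0.32  0.33  1.11  0.    1.7  -1.88]
turn -8.72 then shift y,z [319.9  51.2] (before turn: [324.   2.] ) down 131.3
```

Call:
arm_command([
  [[0.04, 0, 0.012, 0, 0], [0.04, 0, 0.024, 0, 0], [0.04, 0, 0.034, 0.0002, 0], [0.04, 0, 0.034, 0.0002, 0], [0.04, 0, 0.034, 0.0003, 0], [0.04, 0, 0.034, 0.0003, 0], [0.04, 0, 0.034, 0.0003, 0], [0.04, 0, 0.034, 0.0003, 0], [0.04, 0, 0.034, 0.0004, 0], [0.04, 0, 0.03, 0, 0], [0.04, 0, 0.02, 0, 0]],
])

```text
clock: 53.45
position: [0.6444, 0.1738, 0.1597]
eef_rot: [[-0.004, 0.01, 1.0], [0.0, 1.0, -0.01], [-1.0, 0.0, -0.004]]
contact_force: [0.3, 0.1, -0.5]
grip_width: 0.0457
```

Call:
arm_command([
  [[0.04, 0, 0, 0, -3], [0.04, 0, 0, 0, -3.7], [0.04, 0, 0, 0, -2], [0.04, 0, 0, 0, 0], [0.04, 0, 0, 0, 0], [0.04, 0, 0, 0, 0]],
])

```text
clock: 54.05
position: [0.6459, 0.1707, 0.1617]
eef_rot: [[-0.001, -0.138, 0.99], [-0.0, 0.99, 0.138], [-1.0, 0.0, -0.001]]
contact_force: [-0.1, 0.2, -2.4]
grip_width: 0.046
```

```bash
python3 plan.py 646.7 170.7 8 32.5
```

```text
t 54.05 pos [645.9 170.7 161.7] yaw 7.9 tiltx [-0.001 -0.   ] w 46.0 F [-0.1  0.2 -2.4] q [ 0.17  0.36  1.08  0.    1.7  -1.54]
turn -0.08 then shift y,z [-0.1  0.8] (before turn: [-0.1  0.8] ) down 129.2
```

Call:
arm_command([
  [[0.04, 0.015, 0, 0.0003, 0], [0.04, 0.025, 0, 0, 0], [0.04, 0.03, 0, 0, 0], [0.04, 0.025, 0, 0, 0], [0.04, 0.015, 0, 0, 0], [0.04, 0.01, 0, 0, 0], [0.04, 0.004, 0, 0, 0], [0.04, 0.001, 0, 0, 0], [0.04, 0.001, 0, 0, 0], [0.04, 0.0005, 0, 0, 0], [0.04, 0, 0, 0, 0], [0.04, 0, 0, 0, 0]],
])

```text
clock: 55.25
position: [0.6468, 0.1709, 0.0363]
eef_rot: [[0.001, -0.139, 0.99], [0.0, 0.99, 0.139], [-1.0, 0.0, 0.001]]
contact_force: [-1.1, 0.2, -2.6]
grip_width: 0.0458
```

Call:
arm_command([
  [[0.04, 0.0005, 0, 0, 0], [0.04, 0.0005, 0, 0, 0], [0.04, 0.0005, 0, 0, 0], [0.04, 0.0005, 0, 0, 0], [0.04, 0.0005, 0, 0, 0], [0.04, 0, 0, 0, 0], [0.04, 0, 0, 0, 0]],
])

```text
clock: 55.95
position: [0.6464, 0.1709, 0.0331]
eef_rot: [[-0.0, -0.139, 0.99], [0.0, 0.99, 0.139], [-1.0, 0.0, -0.0]]
contact_force: [0.7, -0.4, -1.6]
grip_width: 0.0454
```

Call:
arm_command([
  [[0.04, 0.0005, 0, 0, 0], [0.04, 0, 0, 0, 0], [0.04, 0, 0, 0, 0]],
])

```text
clock: 56.25
position: [0.6464, 0.1708, 0.0327]
eef_rot: [[-0.0, -0.139, 0.99], [0.0, 0.99, 0.139], [-1.0, 0.0, 0.0]]
contact_force: [0.7, 0.0, -2.4]
grip_width: 0.0458
```

Call:
arm_command([
  [[0.04, 0.0005, 0, 0, 0], [0.04, 0, 0, 0, 0], [0.04, 0, 0, 0, 0]],
])

```text
clock: 56.55
position: [0.6465, 0.1709, 0.0322]
eef_rot: [[0.0, -0.139, 0.99], [0.0, 0.99, 0.139], [-1.0, 0.0, 0.0]]
contact_force: [0.6, 0.1, -2.4]
grip_width: 0.0458
```

Call:
arm_command([
  [[0.04, 0.0004, 0, 0, 0], [0.04, 0, 0, 0, 0], [0.04, 0, 0, 0, 0]],
])

```text
clock: 56.85
position: [0.6465, 0.1708, 0.0321]
eef_rot: [[0.0, -0.139, 0.99], [0.0, 0.99, 0.139], [-1.0, 0.0, 0.0]]
contact_force: [-1.5, 0.2, 0.3]
grip_width: 0.0455
```

Contact. Release, rise and retreat toward the base for an unobstructed check.

Call:
arm_command([
  [[0.05, 0, 0, 0, 0], [0.06, 0, 0, 0, 0], [0.08, 0, 0, 0, 0], [0.08, 0, 0, 0, 0], [0.08, -0.01, 0, 0, 0], [0.08, -0.025, 0, 0, 0], [0.08, -0.035, 0, 0, 0], [0.08, -0.035, 0, 0, 0], [0.08, -0.03, 0, 0, 0], [0.08, -0.015, 0, 0, 0], [0.08, 0, 0, 0, 0]],
])

```text
clock: 57.95
position: [0.648, 0.1711, 0.1857]
eef_rot: [[0.007, -0.139, 0.99], [0.001, 0.99, 0.139], [-1.0, 0.0, 0.007]]
contact_force: [-0.5, 0.3, 0.0]
grip_width: 0.0803
```

Call:
arm_command([
  [[0.08, 0, 0, -0.03, 0], [0.08, 0, 0, -0.03, 0], [0.08, 0, 0, -0.03, 0], [0.08, 0, 0, -0.03, 0], [0.08, 0, 0, -0.03, 0], [0.08, 0, 0, -0.03, 0], [0.08, 0, 0, -0.03, 0], [0.08, 0, 0, -0.03, 0], [0.08, 0, 0, -0.03, 0], [0.08, 0, 0, -0.03, 0], [0.08, 0, 0, -0.02, 0], [0.08, 0, 0, 0, 0]],
])

```text
clock: 59.15
position: [0.3273, 0.1262, 0.1802]
eef_rot: [[-0.002, -0.139, 0.99], [-0.0, 0.99, 0.139], [-1.0, 0.0, -0.002]]
contact_force: [0.3, -0.4, 0.2]
grip_width: 0.0798
```

```bash
python3 m.py red_center@.461,.262 blue_center@.647,.171 yellow_center@.456,-.009 green_center@.461,-.27 beaker_center;  python3 -c "
from workcell import ctrl;import cv2
for n in ('top','scene'): cv2.imwrite(f'pics/{n}9.png',ctrl.get_image(n)['img'])
print(ctrl.observe()['clock'],ctrl.observe()['contact_force'])"
```

```text
red_center score 0.93 [161. 221.] 1 1192
red_center score 0.82 [390. 231.] 1 841
   [463.1 262.2] yaw -9.5 cost 0.049
   [463.2 261.7] yaw -8.0 cost 0.037
blue_center score 0.83 [209. 128.] 1 1164
blue_center score 0.81 [338. 276.] 1 913
   [648.7 170.7] yaw 4.8 cost 0.049
   [648.4 170. ] yaw 6.2 cost 0.038
yellow_center score 0.68 [284. 226.] 2 2814
yellow_center score 0.92 [289. 200.] 1 797
   [458.   -9.2] yaw -7.7 cost 0.392
   [441.4 -39.9] yaw -7.3 cost 0.751
green_center score 0.87 [426. 223.] 2 1280
green_center score 0.64 [204. 178.] 1 822
   [ 461.6 -269.1] yaw -2.1 cost 0.062
   [ 461.  -268.6] yaw -1.1 cost 0.03
beaker_center score 0.81 [296. 133.] 1 737
beaker_center score 0.88 [266. 251.] 1 655
[ 0.64191243 -0.00690608  0.05      ]
59.85 [ 0.24190299 -0.27836185  0.28748414]
```

View pics/top9.png

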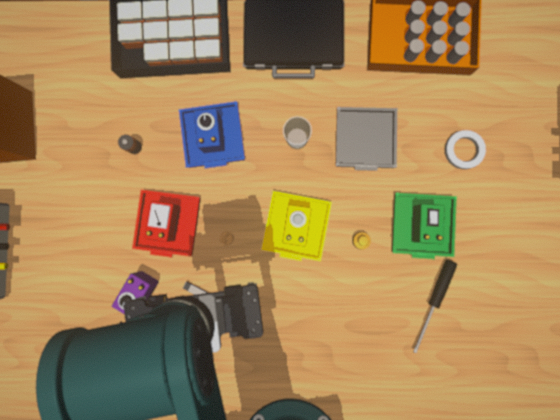

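View pics/scene9.png

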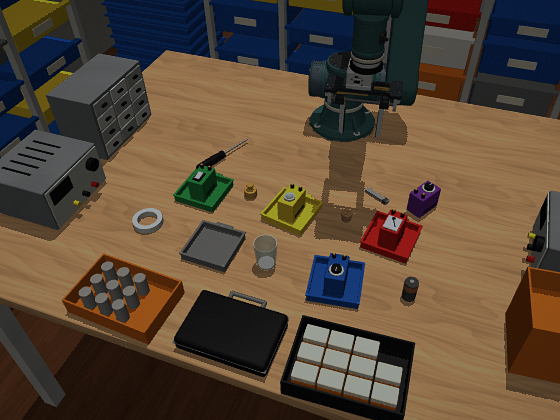

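The pictures show each module upright in the tray of its own colour: red (161,221), blue (209,128), yellow (298,222) and green (430,223). The grey tray (366,137) is empty and the beaker (297,132) has not moved. Handing in.

```bash
python3 -c "
from workcell import ctrl;print(ctrl.sign_off())"
```

```text
the job is handed in; nothing more can be done
None
```

All four modules are in the trays of their own colour, and I handed the job in at about 60 s of the 136 s allowed. I parked green on the grey tray to swap it with red, then parked blue there to swap it with yellow. Each module was lowered in small steps until the force showed contact, and only then released.

- **Placement:** the last fits put red, blue and green within about 3 mm of their tray centres. The top and scene pictures show all four modules upright, the grey tray empty and the arm clear of everything.
- **Beaker:** it stands where it did. Its measured position differs by 2 mm or less from the first, which is within calibration.
- **Checks that disagreed:**
  - The last yellow fit failed because the network cut out the yellow tray along with the module. The fit just after placing it was about 1 mm off centre, and the last picture agrees.
  - Red's fit came out about 2.5 mm ahead of where the gripper released it. Red on a red tray is hard to separate, so I left it.

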